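Clear the film-core tote and close the reject can

TASK

Put every loose black film core lying on the bench into the deep, closed bay of the blue divided tote, then lift the tote by its upright handle and tip the yellow reject cores out of its open spout bay into the round can, keeping all the black cores in their bay. Stand the tote back squarely on its black mat as it stood before, and put the loose lid on the can so that it is fully seated and level. Leave the other things on the bench where they are.

Things in the scene. Friction and masses are not known exactly. Their poses are not given: they have to be found in the camera images.
- tote: blue open-topped divided tote, 0.25 kg empty. Origin at the underside below its divider; x runs from spout to deep bay, z up. Width 140 mm (y -70 to 70), walls 4 mm thick, 45 mm high, floor 6 mm. Divider 8 mm thick at x = 0, 65 mm high. Starts on the mat, aligned with it, 2 yellow cores in the spout bay
- tote_deep (a point): middle of the deep bay's floor, at tote x = 70 mm, 6 mm above the underside. The bay spans tote x 4 to 136 mm, y -66 to 66 mm, closed all round; takes four cores lying flat, two by two. Axes as the tote's
- tote_handle (a point): grip point of the tote's white upright handle plate, which stands on the divider: 12 mm thick along the tote's x, 60 mm wide along its y, from 65 to 110 mm above the tote's underside; this point is 90 mm above the underside, in the middle of the plate. Axes as the tote's
- tote_spout (a point): middle of the spout bay's mouth edge: tote x = -100 mm, 14 mm above the underside. The bay spans x -4 to -100 mm with no end wall; its slick floor (friction about 0.2) is flat to x = -72, then ramps up 8 mm to the mouth. Cores stay in while level, slide out once it is tipped some 35 degrees, mouth down. Axes as the tote's
- mat: black rubber mat fixed to the bench, 270 x 170 mm, 3 mm thick; the tote's place. Origin at its underside where the tote's origin belongs (20 mm off the mat's middle); it reaches from x -115 to 155 mm and y -85 to 85 mm in its own frame; its x is the tote's x
- can: open round aluminium can with a green band, fixed to the bench, outer diameter 190 mm, wall 4 mm, 95 mm high, floor 5 mm; origin at the centre of its underside, z up
- can_rim (a point): centre of the can's mouth, 95 mm above the bench
- lid: loose green lid of the can, 220 g: flange disc 196 mm across and 5 mm thick; below it a tapered boss 8 mm deep, 164 to 152 mm across, which drops into the can's mouth with some 6 mm play; on top a black round knob 36 mm across, 30 mm tall. Origin at the boss's underside, centre; flange underside 8 mm, flange top 13 mm, knob top 43 mm above it. Lies on the bench, knob up
- lid_flange (a point): centre of the flange's underside, 8 mm above the lid's origin; level with point can_rim when the lid is seated
- black1: black film core of hard plastic, a short cylinder 60 mm across and 35 mm tall with a 28 mm hole through it, about 35 g, origin at its centre, z along its axis. Lies flat on the bench at the start; 2 to 4 of the four are present (None if absent)
- black2: black film core of hard plastic, a short cylinder 60 mm across and 35 mm tall with a 28 mm hole through it, about 35 g, origin at its centre, z along its axis. Lies flat on the bench at the start; 2 to 4 of the four are present (None if absent)
- black3: black film core of hard plastic, a short cylinder 60 mm across and 35 mm tall with a 28 mm hole through it, about 35 g, origin at its centre, z along its axis. Lies flat on the bench at the start; 2 to 4 of the four are present (None if absent)
- black4: black film core of hard plastic, a short cylinder 60 mm across and 35 mm tall with a 28 mm hole through it, about 35 g, origin at its centre, z along its axis. Lies flat on the bench at the start; 2 to 4 of the four are present (None if absent)
- yellow1: yellow film core of hard plastic, a short cylinder 60 mm across and 35 mm tall with a 28 mm hole through it, about 35 g, origin at its centre, z along its axis. Reject; lies flat in the tote's spout bay at the start
- yellow2: yellow film core of hard plastic, a short cylinder 60 mm across and 35 mm tall with a 28 mm hole through it, about 35 g, origin at its centre, z along its axis. Reject; lies flat in the tote's spout bay at the start
- bottle: bystander: white round bottle with green cap, 76 mm across, 170 mm tall; origin at its underside
- loupe: bystander: dark steel cylinder (magnifier) 44 mm across, 45 mm tall; origin at its underside
- tape_roll: bystander: orange roll lying flat, 72 mm across, 20 mm tall; origin at its underside
- tweezers: bystander: steel tweezers lying flat, 120 mm long along x, 5 mm tall; origin at mid-length; origin at its underside
Mind the look-alikes: they are no part of the job. Leave any red look-alike of the black3 alone.

How it is judged:
By the outcome, as a careful person would: the job done as asked, in the order asked, and still so for the second after the job is handed in, with the robot touching nothing.
Of black1, black2, black3, black4 only 2 to 4 are there at a start; the rules pass over those that are not, and their reading is None.
At some moment in a run one of black1, black2, black3, black4, lid may be knocked a few centimetres aside while the robot is not near it.
It also fails if it takes over 210 s, if anything falls off the work surface, if the arm or the gripper's body presses on something with over 40 N, if the wrist force passes 120 N, or if a joint passes its speed limit or range.

ROBOT

A 7-joint arm with a two-finger parallel gripper is mounted at the origin on the work surface. World frame = base frame: x ahead of the robot, y to its left, z up, the work surface at z = 0. Lengths are in m, angles in rad, forces in N, time in s.
With the tool pointing down it reaches from about 0.425 to 0.875 m from the base axis. Payload 4.7 kg.
Tool frame: the origin (TCP) lies midway between the tips of the shut fingers; the grasp point (between the pads) lies 19 mm behind it; z points along the fingers, y is the line along which they close (so a half turn about z gives the same grasp; the last joint's range is limited). The gripper opens to 87 mm and grips with 3 to 60 N. Pads are 19 mm wide; open, the fingers measure 117 mm over their backs; the gripper's body (75 mm by 190 mm) begins 51 mm behind the grasp point.
Start: joints at [-1.247, 0.321, -0.07, 1.45, 0.023, 1.371, -0.057], TCP at [0.198, 0.619, 0.223] pointing down, gripper open.
Joint ranges: [-2.86, 2.86], [-0.3, 2.09], [-1.38, 1.24], [0.06, 2.45], [-1.56, 4.7], [0.09, 2.05], [-2.69, 2.69]. Speed limits (rad/s): [2.57, 2.57, 3.14, 3.14, 3.14, 3.14, 3.14].

INTERFACE

Orientations are given as a unit quaternion [w, x, y, z].
In Python, from station import bot, status, get_image, camera_params, ticket, finder gives the robot as it stands. The module is installed in compiled form; this text tells all that it offers. Calls block until the motion is done:
- bot.goto(position, orientation): joint-space move of the TCP to a pose.
- bot.move_straight(position, orientation=None, v=0.15, force_limit=None): straight line of the TCP; orientation=None keeps the orientation; v is the mean speed in m/s. With force_limit (N) it stops when the force on the tool has changed by that much, and returns True; else False.
- bot.goto_joints(angles): joint-space move.
- bot.open_jaws() and bot.close(newtons=None): open the fingers fully, or close them until they stop; newtons is the grip in N (None keeps the last).
- bot.wait(seconds).
- bot.ik(position, orientation): joint angles nearest the present ones, or None.
- status.get_state(): the state.
- get_image(name): name is "scene" or "top" or "wrist"; returns (picture, depth): 384x512x3 uint8, red, green, blue; 384x512 float32, m along the optical axis (not along the pixel's ray), 0 where there is no reading.
- camera_params(name): a dict with "fx", "fy", "cx", "cy" (pixels), "camera_from_world" (4x4, takes a point from world to camera coordinates). Camera axes: x right, y down, z forward; pixel columns grow to the right and rows downward; lengths in m; the calibration is good to about 2 mm. A picture is of the moment at which its call begins: read the wrist's pose just before it. camera_params takes no time and is no camera call; for the wrist camera it gives the pose at the moment of the call.
A pose or a line that the arm cannot do raises bot.MotionError and nothing moves.
- ticket.job_done(): hands the job in; it is judged then, once.
Trained networks look in the newest picture that a camera, given by its name, has taken for a name from the list of things; names that differ only in an ending like _2 or _b are one class to them, and where a whole thing is asked for, a point or a joint stands for the part that bears it (a point fixed in the world has none). Each returns a list of dicts, best first, with "conf" (0 to 1); they miss things now and then, are a little off and sometimes report something else, mostly with a low value. They report only what shows in the picture. A call takes as long as a camera call. They do not tell look-alikes from the thing itself.
- finder.regions_of(camera, name): "pixels" (384x512 bool, what is visible of it) and "box" ([left, top, right, bottom] in pixels, round what is visible of it).
- finder.place_of(camera, name): "pixel" ([column, row] in pixels: a listed point, or the origin of a listed thing).
The state is a dict: "time_s": time; "joint_pos": joint angles; "qvel": joint speeds; "tau": joint torques, N m; "tool_pos": TCP position; "ee_rot": TCP orientation; "ft_force": force on the tool from outside, world axes, zero at the start; "torque": the same for the moment, N m; "width": finger opening in m; "grasp_force": force on a finger pad.
Only numpy, scipy, OpenCV 4.12 (cv2) and the standard library are available. Lean on these libraries where they do the work, as an engineer would, in place of code of your own. Each camera call takes 0.05 s, during which the arm holds its last target. There are 200 camera calls.

## Working session

There is one attempt and no reset: what is moved stays moved. The work goes in short steps, each a Python script; the robot and the scene stay as the last script left them, time stands still between calls to the robot, and variables do not carry over. Pictures are saved under pics/ and viewed, at most 14 in all, crops included, and the job is handed in when it is done.

```bash
mkdir -p pics; cat > h.py <<'E'
import numpy as np, cv2
from station import bot, status, get_image, camera_params, ticket, finder
def snap(cam, fn=None):
    p=camera_params(cam); im,d=get_image(cam)
    if fn: cv2.imwrite('pics/'+fn, cv2.cvtColor(im,cv2.COLOR_RGB2BGR))
    return im,d,p
def world(p,u,v,z):  # depth -> world
    c=np.stack([(u-p['cx'])/p['fx']*z,(v-p['cy'])/p['fy']*z,z,np.ones_like(z)],-1)
    return (c@np.linalg.inv(p['camera_from_world']).T)[...,:3]
def cloud(d,p):
    v,u=np.mgrid[:d.shape[0],:d.shape[1]].astype(float)
    return world(p,u,v,d.astype(float))
def project(p,X):
    c=p['camera_from_world']@np.append(X,1); return c[:2]/c[2]*[p['fx'],p['fy']]+[p['cx'],p['cy']]
E
python3 - <<'E'
from h import *
for c in ('scene','top'):
    im,d,p=snap(c,c+'0.png'); C=cloud(d,p)
    print(c,np.linalg.inv(p['camera_from_world'])[:3].round(3).tolist())
    for n in ['tote','mat','can','lid','black1','yellow1','bottle','loupe','tape_roll','tweezers']:
        for r in finder.regions_of(c,n):
            m=r['pixels']; P=C[m&(d>0)]
            if len(P): print(n,round(r['conf'],2),np.round(r['box']).tolist(),'med',np.median(P,0).round(3),'zmax',np.percentile(P[:,2],98).round(3), 'rgb',np.median(im[m],0))
print(status.get_state())
E
```

```text
scene [[0.137, 0.661, -0.737, 1.259], [0.99, -0.105, 0.09, -0.084], [-0.017, -0.743, -0.669, 0.685]]
tote 0.89 [230.0, 169.0, 301.0, 252.0] med [0.633 0.007 0.022] zmax 0.112 rgb [44. 69. 98.]
tote 0.52 [234.0, 183.0, 248.0, 194.0] med [ 0.543 -0.042  0.045] zmax 0.047 rgb [148.  139.5  70. ]
mat 0.57 [228.0, 186.0, 305.0, 260.0] med [ 0.729 -0.061  0.005] zmax 0.007 rgb [39. 39. 42.]
can 0.92 [67.0, 157.0, 152.0, 225.0] med [ 0.492 -0.392  0.05 ] zmax 0.097 rgb [79. 78. 78.]
lid 0.83 [349.0, 153.0, 416.0, 194.0] med [0.515 0.374 0.015] zmax 0.045 rgb [60.  87.5 73. ]
lid 0.75 [69.0, 158.0, 152.0, 228.0] med [ 0.493 -0.392  0.05 ] zmax 0.097 rgb [79. 78. 78.]
lid 0.51 [228.0, 170.0, 299.0, 254.0] med [0.634 0.005 0.022] zmax 0.111 rgb [44. 68. 96.]
black1 0.91 [179.0, 205.0, 204.0, 230.0] med [ 0.625 -0.176  0.034] zmax 0.039 rgb [39. 38. 40.]
black1 0.91 [317.0, 196.0, 339.0, 221.0] med [0.653 0.176 0.034] zmax 0.038 rgb [39. 39. 41.]
black1 0.88 [220.0, 153.0, 240.0, 176.0] med [ 0.427 -0.064  0.031] zmax 0.039 rgb [99. 46. 46.]
black1 0.83 [172.0, 150.0, 194.0, 171.0] med [ 0.384 
[... 2647 characters left out ...]
 ]
{'time_s': 1.1, 'joint_pos': array([-1.24687875,  0.32099149, -0.07011769,  1.45049936,  0.02263236,
        1.37078759, -0.05689971]), 'qvel': array([-0.00221819, -0.00071698,  0.0007969 , -0.00212422,  0.00070429,
       -0.0014335 , -0.00043302]), 'tau': array([ 5.49878168e-04, -4.91112506e+01, -4.02570544e-01, -3.12772644e+01,
       -6.37010392e-02,  3.39278555e-02,  1.96092469e-05]), 'tool_pos': array([0.19820705, 0.61906929, 0.22259253]), 'ee_rot': array([4.22982424e-05, 1.54268984e-01, 9.88028885e-01, 4.58757674e-05]), 'ft_force': array([0.72239771, 0.31813831, 1.15060263]), 'torque': array([-0.00976131,  0.02094685,  0.01412243]), 'grasp_force': 0.0, 'width': 0.08711669297538184}
```

```bash
python3 - <<'E'
import cv2
a=cv2.imread('pics/top0.png'); b=cv2.imread('pics/scene0.png')
cv2.imwrite('pics/v1.png',cv2.resize(a[120:300,90:440],(800,411),interpolation=cv2.INTER_CUBIC))
E
```

```text
(no output)
```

View pics/v1.png

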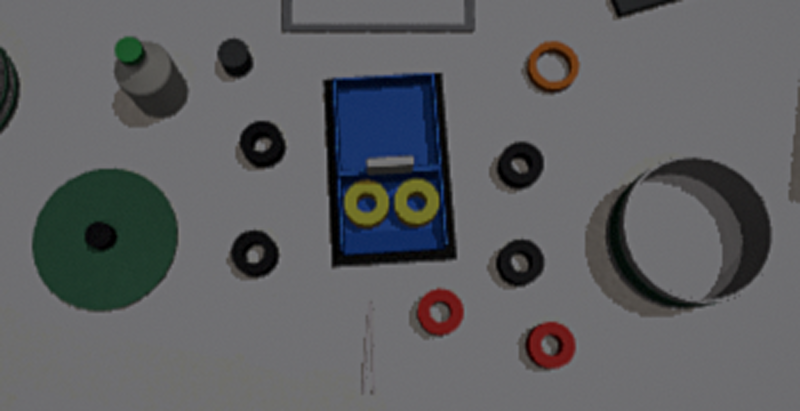

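View pics/scene0.png

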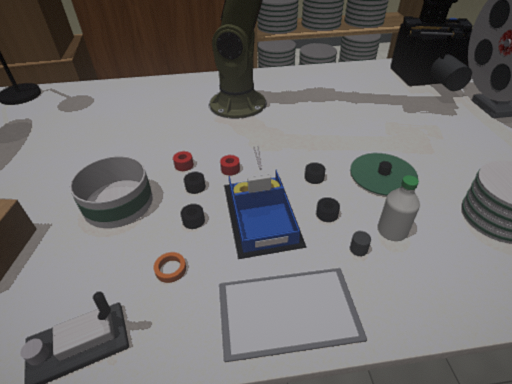

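The crop shows four black cores, at (262,144), (255,253), (520,164) and (520,262). They have holes and are black, so they fit the description. The look-alikes are two red cores at (440,312) and (550,345), and the loupe at (235,57), which is a solid cylinder; I'll leave those alone. The tote's spout faces the robot. The lid is at left and the can at right.

Next I'll measure from the fixed cameras, then take a wrist look at the tote.

```bash
cat >> h.py <<'E'
from scipy.optimize import least_squares
def circ(P,r=None):
    c0=P.mean(0)
    f=(lambda q:np.hypot(*(P-q[:2]).T)-(q[2] if r is None else r))
    q0=np.r_[c0,0.05] if r is None else c0
    s=least_squares(f,q0,loss='soft_l1',f_scale=0.003); return s.x, np.sqrt(np.mean(s.fun**2))
def cores(C,im,d):
    "black cores: components of black points at top height -> world xy"
    m=(d>0)&(C[...,2]>0.029)&(C[...,2]<0.044)&(im.max(-1)<70)
    n,l,st,_=cv2.connectedComponentsWithStats(m.astype(np.uint8))
    out=[]
    for i in range(1,n):
        if st[i,4]<40: continue
        P=C[l==i][:,:2].astype(np.float32); (x,y),r=cv2.minEnclosingCircle(P)
        out.append((round(x,4),round(y,4),round(r,4)))
    return out
def quat(yaw,tilt=0):
    """tool pointing down, closing axis (tool y) along world direction yaw+90deg; i.e. yaw=0: tool y ~ world -y... 
    tilt>0 leans tool z forward (toward yaw direction)"""
    from scipy.spatial.transform import Rotation as R
    # tool x = tangential so that x axis: build columns
    z=np.array([np.sin(tilt)*np.cos(yaw),np.sin(tilt)*np.sin(yaw),-np.cos(tilt)])
    side=np.array([-np.sin(yaw),np.cos(yaw),0])
    return z,side
def q_close_side(yaw):
    "tool down, closing along the horizontal normal to yaw"
    z,s=quat(yaw); return m2q(np.c_[np.cross(s,z),s,z])
def q_close_fwd(yaw,tilt=0,flip=False):
    "closing in the vertical plane of yaw; tool z leans forward by tilt"
    z,s=quat(yaw,tilt); s=-s if flip else s; return m2q(np.c_[s,np.cross(z,s),z])
def m2q(M):
    from scipy.spatial.transform import Rotation as R
    q=R.from_matrix(M).as_quat(); return np.r_[q[3],q[:3]]
E
python3 - <<'E'
from h import *
im,d,p=snap('top'); C=cloud(d,p)
print('cores',cores(C,im,d))
Z=C[...,2];y=C[...,1];x=C[...,0]
m=(Z>.088)&(Z<.1)&(y<-.25)&(x>.3)&(x<.7); print('can rim',m.sum(),circ(C[m][:,:2]))
m=(Z>.007)&(Z<.02)&(y>.2)&(y<.55)&(x>.35)&(x<.65)&(im[...,1]>im[...,0]+10); print('lid',cv2.minEnclosingCircle(C[m][:,:2].astype(np.float32)),np.median(Z[m]))
m=(Z>.033)&(Z<.05)&(y>.3)&(y<.5)&(x>.4)&(x<.62); print('knob',m.sum(),circ(C[m][:,:2],.016),C[m][:,:2].mean(0))
print('bench z',np.median(Z[(abs(y)<.3)&(x>.3)&(x<.4)&(im.min(-1)>60)]))
for yaw in (0,):
  for pos in ([.5,0,.45],[.55,0,.4],[.48,0,.4]):
    print(pos,bot.ik(pos,q_close_side(yaw)) )
print('down0',q_close_side(0))
p=camera_params('wrist');s=status.get_state()
from scipy.spatial.transform import Rotation as R
q=s['ee_rot'];T=np.eye(4);T[:3,:3]=R.from_quat([*q[1:],q[0]]).as_matrix();T[:3,3]=s['tool_pos']
print('cam in tool',(np.linalg.inv(T)@np.linalg.inv(p['camera_from_world'])).round(3).tolist(),p['fx'])
# tilt feasibility
for t in (0,25,45,55):
  for fl in (0,1):
    a=np.arctan2(-.4,.5);th=np.radians(t)
    print(t,fl,bot.ik([.5+.02,-.4-.02,.27],q_close_fwd(a,th,fl)))
E
```

```text
cores [(0.9023, -0.378, 0.0561), (0.761, 0.2209, 0.0211), (0.6588, -0.6749, 0.1247), (0.6872, 0.5608, 0.0569), (0.7288, 0.0135, 0.0655), (0.7099, 0.3204, 0.0352), (0.6409, 0.1808, 0.0301), (0.6105, -0.1737, 0.0301), (0.5154, -0.3933, 0.0901), (0.4802, -0.3253, 0.069), (0.5119, 0.3906, 0.0182), (0.4884, 0.1863, 0.0306), (0.4774, -0.1675, 0.0303), (0.0699, 0.01, 0.0391)]
can rim 532 (array([ 0.55214202, -0.45533683,  0.14280878]), np.float64(0.06226346648999324))
lid ((0.5115751624107361, 0.39114078879356384), 0.09804674983024597) 0.01289157100756333
knob 114 (array([0.51119625, 0.39036175]), np.float64(0.0058217210868545975)) [0.51074382 0.38979443]
bench z -0.000281901288646802
[0.5, 0, 0.45] [-0.7420436  -0.03779262  0.66925319  1.40031404  0.02392037  1.7708685
  1.5024132 ]
[0.55, 0, 0.4] [-0.65840674  0.08143516  0.66519078  1.40421983 -0.05049242  1.6731161
  1.57080729]
[0.48, 0, 0.4] [-0.75333861 -0.11383493  0.63407615  1.55474171  0.06773771  1.67845207
  1.45572712]
down0 [0. 0. 1. 0.]
cam in tool [[0.001, -0.969, -0.247, 0.067], [1.0, 0.001, -0.001, 0.0], [0.001, -0.247, 0.969, -0.162], [0.0, 0.0, 0.0, 1.0]] 269.2749745032367
0 0 [ 0.29331736  0.36301669  0.46997407  1.34280912 -0.16228502  1.47352674
  0.07778602]
0 1 None
25 0 [ 0.78339276  0.02984691 -0.15730494  1.76317319  0.03128928  0.91325274
 -0.06119111]
25 1 None
45 0 [ 0.17769241 -0.19111246  0.39784573  2.10125377  0.29738984  0.44620804
 -0.29229437]
45 1 [-0.30041988 -0.29416207  0.80196742  2.1121857   0.61415807  0.51026089
  2.60380251]
55 0 [ 0.12979957 -0.25105878  0.43040196  2.24603467  0.81062611  0.22577447
 -0.78466937]
55 1 [-0.06546058 -0.29050616  0.59866138  2.25084167  0.97576707  0.27192253
  2.22570794]
```

```bash
python3 - <<'E'
from h import *
bot.move_straight([.2,.6,.35])
bot.goto([.56,0,.36],q_close_side(0)); bot.wait(.3)
im,d,p=snap('wrist','w1.png'); C=cloud(d,p); np.savez('w1.npz',im=im,d=d,C=C)
print(status.get_state()['tool_pos'],np.linalg.inv(p['camera_from_world'])[:3,3])
print('cores',cores(C,im,d))
E
```

```text
[5.60040145e-01 2.53630032e-04 3.60009136e-01] [4.93372607e-01 5.11746610e-04 5.22224981e-01]
cores [(0.4314, -0.4188, 0.0251), (0.5094, -0.344, 0.0852), (0.4772, -0.1692, 0.0291), (0.489, 0.1831, 0.0298), (0.5213, 0.0655, 0.0315), (0.5116, 0.3874, 0.0181), (0.5756, -0.4293, 0.0474), (0.6106, -0.1749, 0.029), (0.586, 0.0032, 0.0662), (0.6407, 0.1777, 0.0295)]
```

View pics/w1.png

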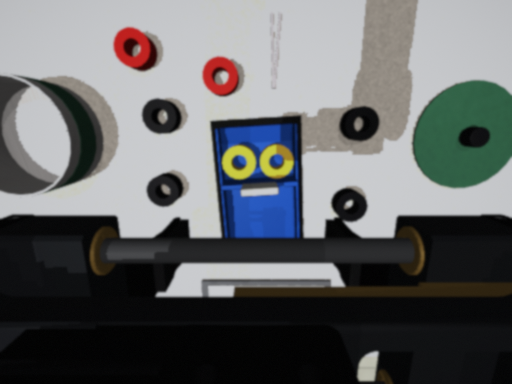

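The wrist picture shows the tote at (258,180) with its spout bay toward the robot and the white handle at (260,190). The four black cores are at (160,115), (165,188), (358,122) and (349,203). Next is the tote and can fit.

```bash
python3 - <<'E'
from h import *
im,d,p=snap('top'); C=cloud(d,p)
D=np.load('w1.npz')
for nm,I,CC in (('top',im,C),('wrist',D['im'],D['C'])):
    X,Y,Z=CC[...,0],CC[...,1],CC[...,2]; I=I.astype(int)
    reg=(X>.4)&(X<.85)&(abs(Y)<.13)
    blue=reg&(I[...,2]>I[...,0]+25)&(I[...,2]>I[...,1]+15)
    w=blue&(Z>.042)&(Z<.053)
    print(nm,'rim rect',w.sum(),cv2.minAreaRect(CC[w][:,:2].astype(np.float32)))
    h=reg&(Z>.105)&(Z<.12)
    print(' handle top',h.sum(),cv2.minAreaRect(CC[h][:,:2].astype(np.float32)), np.median(Z[h]))
    mt=reg&(Z<.01)&(I.max(-1)<45)&(X>.45)
    print(' mat',mt.sum(),cv2.minAreaRect(CC[mt][:,:2].astype(np.float32)),np.median(Z[mt]))
    c=(Z>.09)&(Z<.1)&(Y<-.25)&(Y>-.55)&(X>.35)&(X<.66)
    print(' can',c.sum(),circ(CC[c][:,:2],.093),cv2.minEnclosingCircle(CC[c][:,:2].astype(np.float32)))
    yl=reg&(I[...,0]>I[...,2]+40)&(Z>.038)&(Z<.05); print(' yel',np.median(CC[yl],0))
    # yaw from side walls
    for s in (1,-1):
        ww=w&(X>.55)&(np.sign(Y)==s)&(abs(Y)>.04)
        if ww.sum()>20: print('  side',s,np.polyfit(X[ww],Y[ww],1))
E
```

```text
top rim rect 0 ((0.0, 0.0), (0.0, 0.0), 0.0)
 handle top 0 ((0.0, 0.0), (0.0, 0.0), 0.0) nan
 mat 0 ((0.0, 0.0), (0.0, 0.0), 0.0) nan
 can 327 (array([ 0.51076166, -0.38333256]), np.float64(0.0015571237502937673)) ((0.5116704106330872, -0.3839975595474243), 0.09598982334136963)
 yel [nan nan nan]
wrist rim rect 636 ((0.5979742407798767, 0.003930017352104187), (0.20786191523075104, 0.14013125002384186), 3.501422166824341)
 handle top 300 ((0.5932608842849731, 0.0037759412080049515), (0.012401522137224674, 0.05972420051693916), 4.09284782409668) 0.11254113884332528
 mat 922 ((0.6007870435714722, 0.004778236150741577), (0.24170435965061188, 0.16513411700725555), 3.4116740226745605) 0.0031082650313132842
 can 764 (array([ 0.51152432, -0.38551239]), np.float64(0.0013501313184346288)) ((0.5122032165527344, -0.38440874218940735), 0.09484124928712845)
 yel [0.55534428 0.0059566  0.04414226]
  side 1 [0.09125198 0.01482443]
  side -1 [ 0.04809356 -0.09130713]
  return _methods._mean(a, axis=axis, dtype=dtype,
  ret = ret.dtype.type(ret / rcount)
  ret = um.true_divide(
```

```bash
cat >> h.py <<'E'
YAW=np.radians(3.5); TO=np.array([.5933,.0037,.003]); CAN=np.array([.5115,-.385])
RZ=np.array([[np.cos(YAW),-np.sin(YAW)],[np.sin(YAW),np.cos(YAW)]])
def tote(x,y): return TO[:2]+RZ@[x,y]
OV=.013
def pick_place(xy,slot,yaw=YAW,zt=.20):
    q=q_close_side(yaw); xy=np.array(xy)
    bot.open_jaws()
    bot.goto([*xy,zt],q); bot.wait(.1)
    im,d,p=snap('wrist'); L=cores(cloud(d,p),im,d)
    L=[c for c in L if .024<c[2]<.033 and np.hypot(c[0]-xy[0],c[1]-xy[1])<.07]
    print('seen',L)
    if L:
        n=np.array(min(L,key=lambda c:np.hypot(c[0]-xy[0],c[1]-xy[1]))[:2])
        if np.hypot(*(n-xy))>.006: xy=n
        else: xy=(n+xy)/2
    else: print('not seen: stop'); return False
    bot.goto([*xy,.10],q)
    if bot.move_straight([*xy,.035-OV],v=.12,force_limit=12): print('contact!'); bot.move_straight([*xy,.12]); return False
    bot.close(20); w=status.get_state()['width']; print('width',w)
    if not .055<w<.065: return False
    bot.move_straight([*xy,.16],v=.25)
    t=tote(*slot); q2=q_close_side(YAW)
    bot.goto([*t,.16],q2)
    print('held',status.get_state()['width'])
    c=bot.move_straight([*t,.053],v=.12,force_limit=8)
    print('place contact',c,status.get_state()['tool_pos'])
    if c: return False
    bot.open_jaws(); bot.wait(.2)
    bot.move_straight([*t,.17],v=.25); print('t',status.get_state()['time_s']); return True
E
python3 - <<'E'
from h import *
print(pick_place([.6107,-.1745],(102.5e-3,-33e-3)))
bot.goto([*tote(.0,0),.36],q_close_side(YAW)); bot.wait(.2)
im,d,p=snap('wrist','w2.png'); print(cores(cloud(d,p),im,d)); im,d,p=snap('top','t2.png')
cv2.imwrite('pics/t2c.png',cv2.resize(cv2.imread('pics/t2.png')[130:290,170:370],(800,640))[:600])
C=cloud(d,p)
E
```

```text
seen [(0.6104, -0.1758, 0.0292)]
width 0.05991964836815005
held 0.059296467920901146
place contact False [ 0.69842511 -0.02318142  0.05407808]
t 12.3167
True
[(0.4279, -0.4113, 0.0231), (0.5115, -0.3452, 0.0863), (0.4776, -0.1693, 0.0292), (0.489, 0.1832, 0.0299), (0.5498, 0.0322, 0.0513), (0.5113, 0.388, 0.0185), (0.5847, -0.4286, 0.0332), (0.6411, 0.1776, 0.0295), (0.6876, -0.0215, 0.0264), (0.7154, 0.0109, 0.0674)]
```

View pics/w2.png

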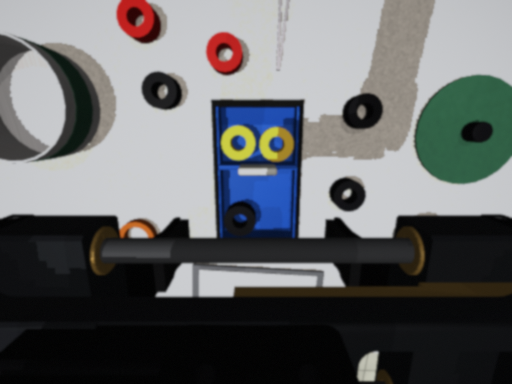

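The first core lies flat in the deep bay at (240,215), and the other three are unmoved. I'll continue with them.

```bash
python3 - <<'E'
from h import *
ok=pick_place([.641,.1777],(102.5e-3,33e-3),np.radians(40)) and pick_place([.4776,-.169],(37e-3,-33e-3)) and pick_place([.489,.1835],(37e-3,33e-3))
print(ok)
bot.goto([*tote(.06,0),.36],q_close_side(YAW)); bot.wait(.2)
im,d,p=snap('wrist','w3.png'); print(cores(cloud(d,p),im,d))
E
```

```text
seen [(0.6415, 0.1784, 0.0295)]
width 0.05938982407285954
held 0.05944280432066953
place contact False [0.69435685 0.04281555 0.05400699]
t 20.6583
seen [(0.4761, -0.1704, 0.0293)]
width 0.059622981040211895
held 0.05925453822433367
place contact False [ 0.63285017 -0.02719008  0.05382749]
t 28.2583
seen [(0.4884, 0.1841, 0.0292)]
width 0.059630913921423126
held 0.05970374190477114
place contact False [0.62893278 0.03876548 0.05387176]
t 35.6667
True
[(0.4245, -0.3957, 0.0203), (0.5156, -0.35, 0.0881), (0.512, 0.3875, 0.0187), (0.5905, -0.428, 0.0174), (0.6302, 0.0386, 0.0297), (0.6342, -0.0268, 0.0298), (0.7161, 0.0111, 0.0675), (0.6922, 0.0423, 0.0294), (0.6914, 0.3111, 0.0162), (0.7575, 0.2133, 0.0182)]
```

View pics/w3.png

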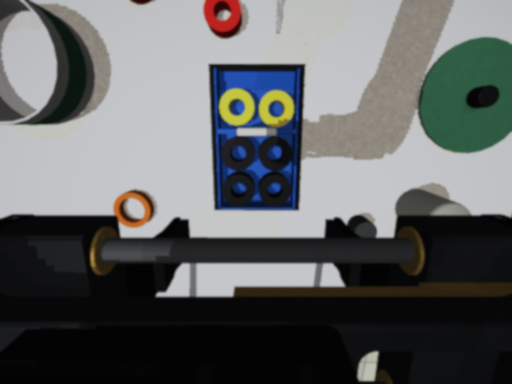

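All four black cores lie flat, two by two, in the deep bay at (238-276,152-188). The yellow cores are still in the spout bay. I'll refine the tote pose and plan the tip.

```bash
cat >> h.py <<'E'
def totefit(im,C):
    X,Y,Z=C[...,0],C[...,1],C[...,2]; I=im.astype(int)
    reg=(X>.4)&(X<.85)&(abs(Y)<.13); blue=reg&(I[...,2]>I[...,0]+25)&(I[...,2]>I[...,1]+15)
    f=lambda m:[np.round(np.degrees(v) if 0 else v,4).tolist() for v in cv2.minAreaRect(C[m][:,:2].astype(np.float32))]
    print('rim',f(blue&(Z>.042)&(Z<.053))); h=reg&(Z>.105)&(Z<.12); print('handle',f(h),np.median(Z[h]).round(4))
    print('mat',f(reg&(Z<.008)&(I.max(-1)<45)&(X>.45)))
def tip_pose(M,psi,th):
    e=np.array([np.cos(psi),np.sin(psi),0]); k=np.array([0,0,1.])
    G=M+(.1*np.cos(th)-.076*np.sin(th))*e+(.1*np.sin(th)+.076*np.cos(th))*k
    return G+.019*(np.sin(th)*e-np.cos(th)*k), q_close_fwd(psi,th)
E
python3 - <<'E'
from h import *
im,d,p=snap('wrist'); totefit(im,cloud(d,p))
im,d,p=snap('top'); C=cloud(d,p)
# heights beyond can
for x in np.arange(.4,1.0,.05):
    row=[]
    for y in np.arange(-.75,-.1,.05):
        m=(abs(C[...,0]-x)<.025)&(abs(C[...,1]-y)<.025)&(d>0); row.append(f'{np.percentile(C[m][:,2],98)*1000:5.0f}' if m.sum()>3 else '    -')
    print(f'{x:.2f}',*row)
for psi in (-37,-25,-10,3.5):
    ps=np.radians(psi); M=np.r_[CAN+.03*np.array([np.cos(ps),np.sin(ps)]),.135]
    print(psi,[ (lambda j:None if j is None else j.round(2).tolist())(bot.ik(*tip_pose(M,ps,np.radians(t)))) for t in (0,20,40,50)])
E
```

```text
rim [[0.6131, 0.0048], [0.2379, 0.1401], 3.5559]
handle [[0.5936, 0.0034], [0.0101, 0.0593], 3.5853] 0.1129
mat [[0.6118, 0.0055], [0.2628, 0.165], 3.5694]
0.40     3     3     4     3     3     3     3    95    94     3    33    37     4
0.45     3     3     3     4     4     5    96    90    96    95     3     4     5
0.50     3     3     4     3     3    97    93     9     8    95     3     4     3
0.55    76   111   111   107     3    56    94     8     8    96     4     4     4
0.60   109   113   113   112     4     4    95    96    95    72     4     4     4
0.65   112   113   114   112     4     4     4     4     4     4     4     4     5
0.70   114   113   113   112     4     4     4     4     4     4    14    12     4
0.75   113   113   113   111     4     5     4     4     4     5    23    24     4
0.80     5     4     3     4     4     4     4     4     4     4    21    21     4
0.85     4     4     3     3     4     4    20    44    52    21     4     5     4
0.90     4     4     5     4     4    24    52    54   105   158     4     5     4
0.95     5     4     5     5     5    47    53    53    51    19     4     5     4
-37 [[0.01, 0.87, 1.2, 1.15, -0.8, 1.58, 0.39], [-0.22, 0.42, 1.07, 1.6, -0.47, 1.02, 0.29], [-0.58, -0.1, 1.13, 1.99, 0.27, 0.51, -0.24], [0.25, -0.13, 0.31, 2.15, 0.38, 0.25, -0.39]]
-25 [[-0.03, 0.86, 1.19, 1.16, -0.78, 1.57, 0.56], [-0.21, 0.42, 1.07, 1.59, -0.55, 1.05, 0.53], [0.55, -0.0, 0.12, 1.95, -0.29, 0.52, 0.43], [-0.42, -0.27, 1.01, 2.16, 0.15, 0.27, 0.12]]
-10 [[-0.08, 0.83, 1.17, 1.2, -0.75, 1.55, 0.77], [-0.28, 0.5, 1.21, 1.59, -0.75, 1.15, 0.9], [-0.28, 0.03, 1.06, 1.94, -0.66, 0.69, 1.0], [0.33, -0.05, 0.49, 2.08, -0.97, 0.57, 1.35]]
3.5 [[-0.13, 0.77, 1.12, 1.24, -0.68, 1.51, 0.95], [-0.23, 0.47, 1.14, 1.58, -0.75, 1.2, 1.11], [-0.17, 0.15, 1.07, 1.88, -0.89, 0.92, 1.38], [-0.11, 0.07, 1.06, 2.0, -1.1, 0.88, 1.64]]
```

```bash
cat >> h.py <<'E'
HG=np.array([.5935,.0036,.074]); Y2=np.radians(3.55); PSI=np.radians(-10)
MM=np.r_[CAN+.04*np.array([np.cos(PSI),np.sin(PSI)]),.130]
E
python3 - <<'E'
from h import *
q=q_close_fwd(Y2)
bot.goto([*HG[:2],.25],q)
bot.move_straight([*HG[:2],.14]); c=bot.move_straight(HG,v=.08,force_limit=8); print('contact',c)
if c: raise SystemExit
bot.close(60); s=status.get_state(); print(s['width'],s['grasp_force'],s['tool_pos'])
bot.move_straight([*HG[:2],.09],v=.04); bot.move_straight([*HG[:2],.214],v=.12)
bot.wait(.3); s=status.get_state(); print('lifted',s['width'],s['ft_force'],s['torque'],s['time_s'])
P,Q=tip_pose(MM,PSI,0)
try: bot.move_straight([P[0],P[1],.214],Q,v=.12); print('at can')
except bot.MotionError as e: print('err',e)
snap('scene','s4.png'); print(status.get_state()['joint_pos'].round(2), status.get_state()['width'])
cv2.imwrite('pics/s4c.png',cv2.resize(cv2.imread('pics/s4.png')[60:310,30:330],(720,600)))
E
```

```text
contact False
0.011322849730797179 59.99850232154131 [0.59340942 0.00359771 0.07398275]
lifted 0.01160464655223934 [-0.86320655  0.58641704 -6.13393742] [-0.09513368  0.18908595 -0.00584196] 43.3667
at can
[ 0.01  0.74  0.97  1.13 -0.59  1.54  0.67] 0.011476292071311374
```

View pics/s4c.png

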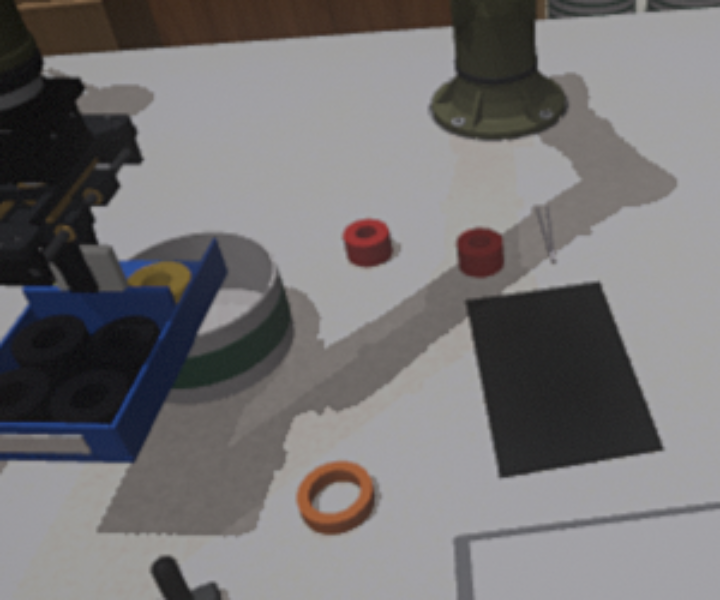

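The tote hangs level above and behind the can, with its mouth over it; the four black cores are in the deep bay at (80,365) in the crop. Now I'll tip it.

```bash
python3 - <<'E'
from h import *
def go(t,v): 
    try: bot.move_straight(*tip_pose(MM,PSI,np.radians(t)),v=v); return True
    except bot.MotionError as e: print('err',t,e); return False
bot.move_straight(tip_pose(MM,PSI,0)[0],v=.05)
for t in (10,20,30,35,40,44,48):
    if not go(t,.04): break
    s=status.get_state(); print(t,s['width'].__round__(4),s['ft_force'].round(1),s['joint_pos'].round(2),s['time_s'])
bot.wait(1)
s=status.get_state(); print(s['ft_force'].round(1))
snap('scene','s5.png'); snap('top','t5.png')
a=cv2.resize(cv2.imread('pics/s5.png')[100:270,30:200],(400,400)); b=cv2.resize(cv2.imread('pics/t5.png')[140:290,310:460],(400,400))
cv2.imwrite('pics/v5.png',np.hstack([a,b]))
E
```

```text
10 0.0116 [ 1.   0.4 -5.1] [-0.08  0.6   0.99  1.38 -0.62  1.3   0.75] 48.3833
20 0.0116 [ 0.   0.3 -5.3] [-0.16  0.44  1.02  1.57 -0.64  1.1   0.82] 49.0333
30 0.0117 [ 1.3 -0.  -5.5] [-0.23  0.26  1.05  1.75 -0.66  0.89  0.91] 49.6833
35 0.0113 [ 0.2  0.6 -3.3] [-0.25  0.17  1.05  1.84 -0.68  0.79  0.96] 50.0833
40 0.0114 [ 0.7  0.4 -5. ] [-0.26  0.08  1.05  1.92 -0.71  0.69  1.04] 50.4833
44 0.0115 [-0.4 -0.1 -4.5] [-0.26  0.01  1.04  1.99 -0.77  0.62  1.13] 50.8333
48 0.012 [ 0.6  0.1 -3.6] [-0.25 -0.05  1.05  2.05 -0.86  0.56  1.25] 51.1833
[-0.4 -0.3 -4.4]
```

View pics/v5.png

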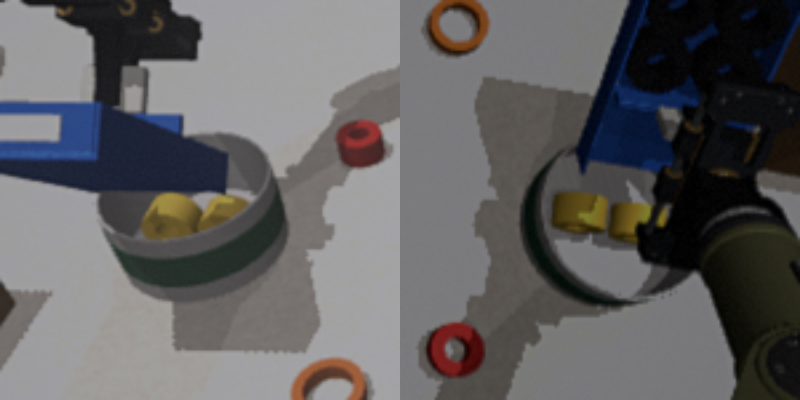

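Both yellow cores are in the can, at left (170,215) and (225,210), and the black cores stay in their bay. I'll raise the tote, level it and return it to the mat.

```bash
python3 - <<'E'
from h import *
M2=MM+[0,0,.05]
bot.move_straight(tip_pose(M2,PSI,np.radians(48))[0],v=.08)
for t in (38,28,18,8,0): bot.move_straight(*tip_pose(M2,PSI,np.radians(t)),v=.05)
# measure the bare mat and the can
im,d,p=snap('scene','s6.png'); C=cloud(d,p); X,Y,Z=C[...,0],C[...,1],C[...,2]
m=(X>.42)&(X<.83)&(abs(Y)<.14)&(im.max(-1)<60)&(Z<.02); mm=cv2.morphologyEx(m.astype(np.uint8),cv2.MORPH_OPEN,np.ones((3,3)))>0
print('mat',cv2.minAreaRect(C[mm][:,:2].astype(np.float32)))
q=q_close_fwd(Y2)
bot.move_straight([*HG[:2],.214],q,v=.14); bot.wait(.3)
s=status.get_state(); print(s['tool_pos'],s['width'])
im,d,p=snap('top','t6.png'); C=cloud(d,p); I=im.astype(int); z=C[...,2]
reg=(abs(C[...,1])<.13)&(C[...,0]>.4)&(C[...,0]<.85)
b=reg&(I[...,2]>I[...,0]+20)&(z>.12)&(z<.2); print('blue z',np.percentile(z[b],[2,50,90,98]),cv2.minAreaRect(C[b&(z>.16)][:,:2].astype(np.float32)))
yl=(I[...,0]>I[...,2]+40)&(abs(I[...,0]-I[...,1])<30)&(C[...,1]<-.25); print('yellow',yl.sum(),C[yl].min(0),C[yl].max(0))
a=cv2.resize(cv2.imread('pics/t6.png')[140:290,210:450],(800,500)); cv2.imwrite('pics/v6.png',a)
E
```

```text
mat ((0.6144986152648926, 0.004937104880809784), (0.26812151074409485, 0.16632823646068573), 3.393983840942383)
[0.59351882 0.00352794 0.21400644] 0.012173215306329978
blue z [0.14576169 0.15328547 0.18789434 0.19057731] ((0.583884596824646, -0.0574076846241951), (0.1724327951669693, 0.015740307047963142), 3.738271713256836)
yellow 3392 [ 0.48828852 -0.74657017 -0.00088923] [ 0.78031928 -0.25071916  0.1169739 ]
```

View pics/v6.png

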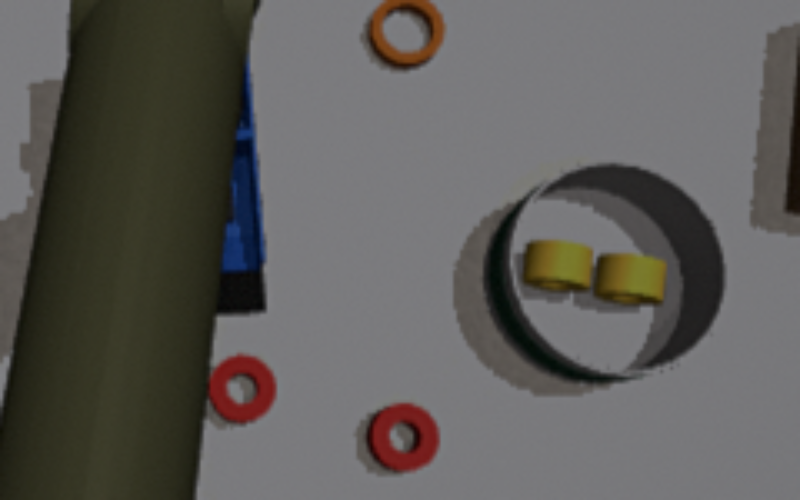

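Both yellow cores rest on the can floor, well below the rim, at (557,266) and (630,278). Nothing else has moved, and the bare-mat fit agrees with the target pose. I'll set the tote down.

```bash
python3 - <<'E'
from h import *
bot.move_straight([*HG[:2],.085],v=.1)
c=bot.move_straight([*HG[:2],.0725],v=.02,force_limit=5); s=status.get_state(); print(c,s['tool_pos'],s['ft_force'])
bot.wait(.2); bot.open_jaws(); bot.wait(.3); bot.move_straight([*HG[:2],.2],v=.15)
bot.goto([*tote(.06,0),.36],q_close_side(YAW)); bot.wait(.2)
im,d,p=snap('wrist','w7.png'); C=cloud(d,p); totefit(im,C); print(cores(C,im,d))
I=im.astype(int);k=(C[...,1]>.2)&(C[...,1]<.55)&(C[...,2]>.035)&(C[...,2]<.05)&(C[...,0]<.66); print('knob',cv2.minEnclosingCircle(C[k][:,:2].astype(np.float32)))
g=(C[...,1]>.2)&(C[...,1]<.55)&(C[...,2]>.007)&(C[...,2]<.02)&(I[...,1]>I[...,0]+10); print('flange',cv2.minEnclosingCircle(C[g][:,:2].astype(np.float32)))
c=(C[...,2]>.09)&(C[...,2]<.1)&(C[...,1]<-.25)&(C[...,1]>-.55)&(C[...,0]<.66)&(C[...,0]>.35); print('can',circ(C[c][:,:2],.093))
print(status.get_state()['time_s'])
E
```

```text
True [0.59332952 0.0036981  0.07393817] [-0.06403553 -0.52750733  5.89872463]
rim [[0.6139, 0.005], [0.2387, 0.1402], 3.6764]
handle [[0.5936, 0.0034], [0.0117, 0.058], 3.5521] 0.1128
mat [[0.6125, 0.0056], [0.263, 0.1649], 3.6467]
[(0.425, -0.3972, 0.0211), (0.5142, -0.3499, 0.088), (0.5122, 0.3883, 0.0191), (0.5895, -0.4289, 0.0189), (0.6424, 0.0326, 0.0479), (0.6196, 0.018, 0.0177), (0.6459, -0.0139, 0.0339), (0.6857, -0.0276, 0.0336), (0.6937, 0.0498, 0.0268), (0.69, 0.3118, 0.0141), (0.7277, 0.0115, 0.0656), (0.7578, 0.2135, 0.0187)]
knob ((0.5122278332710266, 0.3882879912853241), 0.019141027703881264)
flange ((0.5116889476776123, 0.3883046805858612), 0.09865715354681015)
can (array([ 0.51187091, -0.38559977]), np.float64(0.001332036005389979))
65.7417
```

View pics/w7.png

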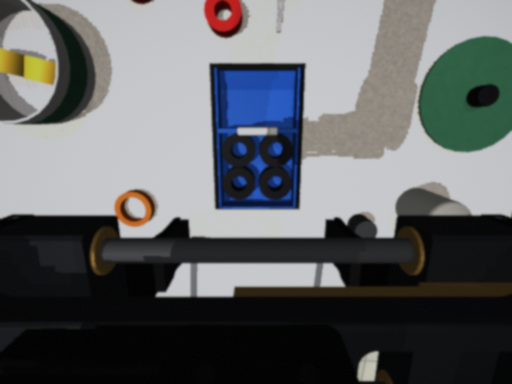

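The tote is back on its mat as before (fit within 1 mm), with the four black cores in the deep bay at (238-276,150-183). The spout bay is empty and the yellow cores are in the can. Next I'll measure the can from above and pick up the lid.

```bash
python3 - <<'E'
from h import *
az=np.arctan2(-.385,.5115)
bot.goto([.46,-.35,.30],q_close_side(az)); bot.wait(.2)
im,d,p=snap('wrist'); C=cloud(d,p)
c=(C[...,2]>.09)&(C[...,2]<.1)&(C[...,1]<-.25)&(C[...,1]>-.55)&(C[...,0]<.66)&(C[...,0]>.35)
print('can',c.sum(),circ(C[c][:,:2],.093),cv2.minEnclosingCircle(C[c][:,:2].astype(np.float32)),np.median(C[c][:,2]))
q=q_close_side(-az); L=np.array([.512,.3883])
bot.goto([*L,.36],q); bot.goto([*L,.2],q); bot.wait(.2)
im,d,p=snap('wrist','w8.png'); C=cloud(d,p); I=im.astype(int)
k=(C[...,1]>.2)&(C[...,1]<.55)&(C[...,2]>.037)&(C[...,2]<.05)&(C[...,0]<.66); print('knob',cv2.minEnclosingCircle(C[k][:,:2].astype(np.float32)),np.median(C[k][:,2]))
g=(C[...,1]>.2)&(C[...,1]<.55)&(C[...,2]>.007)&(C[...,2]<.02)&(I[...,1]>I[...,0]+10)&(np.hypot(C[...,0]-.512,C[...,1]-.388)<.15); print('flange',cv2.minEnclosingCircle(C[g][:,:2].astype(np.float32)))
E
```

```text
can 1096 (array([ 0.51088763, -0.38591227]), np.float64(0.0014898418702701587)) ((0.5110137462615967, -0.3864723742008209), 0.09497726708650589) 0.09476963687315104
knob ((0.5121990442276001, 0.38899239897727966), 0.017975565046072006) 0.04291393873607369
flange ((0.5124877095222473, 0.3893063962459564), 0.098093681037426)
```

```bash
cat > lid.py <<'E'
from h import *
K=np.array([.5121,.3888]); CN=np.array([.5112,-.386]); az=np.arctan2(CN[1],CN[0]); q=q_close_side(-az)
bot.move_straight([*K,.06],v=.15)
c=bot.move_straight([*K,.018],v=.05,force_limit=8); print('contact',c,status.get_state()['tool_pos'])
if c: raise SystemExit
bot.close(40); s=status.get_state(); print('w',s['width'])
if not .03<s['width']<.04: raise SystemExit
bot.move_straight([*K,.03],v=.04); bot.move_straight([*K,.28],v=.2)
bot.goto([.62,0,.30],q_close_side(0)); bot.goto([*CN,.20],q_close_side(az)); bot.wait(.3)
s=status.get_state(); print('held',s['width'],s['ft_force'],s['torque'],s['tool_pos'])
im,d,p=snap('scene','s9.png'); C=cloud(d,p); I=im.astype(int)
g=(np.hypot(C[...,0]-CN[0],C[...,1]-CN[1])<.12)&(C[...,2]>.17)&(C[...,2]<.215)&(I[...,1]>I[...,0]+10)
P=C[g]; A=np.c_[P[:,:2]-CN,np.ones(len(P))]; print('lid plane',g.sum(),np.linalg.lstsq(A,P[:,2],rcond=None)[0],cv2.minEnclosingCircle(P[:,:2].astype(np.float32)))
E
python3 lid.py
```

```text
contact False [0.51242834 0.38888153 0.01831649]
w 0.0351249924376447
held 0.03548093109543263 [ 0.44201468  0.1453862  -3.42302716] [ 0.03276496  0.03811732 -0.00973849] [ 0.51186563 -0.38529785  0.20010809]
lid plane 2409 [-0.00182564 -0.00121793  0.19689605] ((0.5131696462631226, -0.385209321975708), 0.0982137992978096)
```

The lid is held level and centred over the can. I'll lower it.

```bash
python3 - <<'E'
from h import *
CN=np.array([.5112,-.386]); 
bot.move_straight([*CN,.125],v=.08)
c=bot.move_straight([*CN,.100],v=.02,force_limit=8); s=status.get_state(); print(c,s['tool_pos'],s['ft_force'])
if s['tool_pos'][2]<.108:
    bot.wait(.2); bot.open_jaws(); bot.wait(.3); bot.move_straight([*CN,.2],v=.15); bot.goto([.45,-.1,.35],q_close_side(0)); bot.wait(.3)
    im,d,p=snap('scene','s10.png'); C=cloud(d,p); I=im.astype(int)
    g=(np.hypot(C[...,0]-CN[0],C[...,1]-CN[1])<.13)&(C[...,2]>.09)&(C[...,2]<.115)&(I[...,1]>I[...,0]+10)
    P=C[g]; A=np.c_[P[:,:2]-CN,np.ones(len(P))]; print('lid plane',g.sum(),np.linalg.lstsq(A,P[:,2],rcond=None)[0],cv2.minEnclosingCircle(P[:,:2].astype(np.float32)))
    im,d,p=snap('top'); C=cloud(d,p)
    g=(np.hypot(C[...,0]-CN[0],C[...,1]-CN[1])<.13)&(C[...,2]>.08)&(C[...,2]<.115); P=C[g]; A=np.c_[P[:,:2]-CN,np.ones(len(P))]; print('top',np.linalg.lstsq(A,P[:,2],rcond=None)[0])
    cv2.imwrite('pics/v10.png',cv2.resize(cv2.imread('pics/s10.png')[130:290,50:410],(800,356)))
    print(s['time_s'])
E
```

```text
True [ 0.51108569 -0.38591095  0.10496599] [-0.80585645 -0.54575809  4.41416923]
lid plane 2613 [-0.00172829 -0.00153582  0.10183671] ((0.5129112601280212, -0.3872373402118683), 0.09901218861341476)
top [0.0019151  0.005934   0.09937647]
81.3
```

View pics/v10.png

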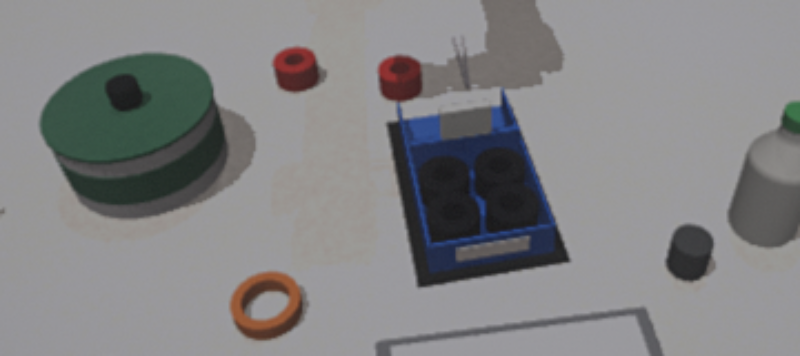

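The lid is seated and level: its flange top is at about 0.100 m with almost no slope, at (130,105). The tote stands on its mat with all four black cores in the deep bay at (478,195), and the red cores, tape roll, loupe, bottle and tweezers are where they were. I'll hand in.

```bash
python3 -c "
from h import *
print(ticket.job_done())"
```

```text
the job is handed in; nothing more can be done
None
```

I handed the job in at about 83 s of the 210 s allowed: all four black cores are in the deep bay, both yellow cores are in the can, the tote is back on its mat within about 1 mm of where it stood, and the lid is seated and level.

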